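# Seat the graphite marver in its bench holder and lock it with the cam

## Robot

A 6-joint arm with a two-finger parallel gripper is mounted at the origin on a cart in front of the work surface, level with it; the furniture and walls round the work are solid. World frame = base frame: x ahead of the robot, y to its left, z up, the work surface at z = 0. Lengths are in m, angles in rad, forces in N, time in s.
With the tool pointing down it reaches from about 0.275 to 0.725 m from the base axis. Payload 15.9 kg.
Tool frame: the origin (TCP) lies between the finger pads; the fingertips stand env.tip_extent ahead of it and the grasp point (between the pads) is the TCP (env.tip_extent is the distance from the TCP to the fingertips, in m); z points along the fingers, y is the line along which they close (so a half turn about z gives the same grasp; the last joint's range is limited). The gripper opens to 85 mm and grips with 20 to 120 N. Pads are 22 mm wide; open, the fingers measure 114 mm over their backs; the gripper's body (76 mm by 85 mm) begins 54 mm behind the grasp point. The pads swing forward as they close: fully open they stand 13 mm farther back than shut.
Start: joints at [1.336, 0.213, -0.034, 1.323, 0, 1.571], TCP at [0.116, 0.486, 0.25] pointing down, gripper open.
Joint ranges: [-2.98, 2.98], [-0.74, 1.72], [-1.14, 1.35], [-2.1, 2.04], [-1.57, 1.44], [-3.14, 3.14]. Speed limits (rad/s): [1.89, 1.89, 2.39, 2.57, 3.14, 3.14].

## Interface

Orientations are given as a unit quaternion [x, y, z, w].
In Python, from workcell import env gives the robot as it stands.
- The arm moves only by the tool jog_arm, never from a script. Its argument "motion" is a list of rows, each a list of 7 numbers: the finger opening in cm, from 0 to 8.54, then the shift along the tool's x, y, z in cm, then the turn, a rotation vector about the tool's x, y, z in rad. A call has 1 to 20 rows; each row is the pose to reach, as a shift and turn from the pose commanded when the call began, along the tool's axes at that moment; what a row does not reach only later rows make up. A row lasts 1/8 s, in which the tool goes at most 62.5 mm and 10.7 degrees, less where a joint would pass 70% of its speed; a pose out of reach is approached as far as the arm can. A call with a gripper value outside its range is refused whole. The fingers move at their own pace and stop on an object; "grip_force" is the grip in N (left out, the last holds). Time passes only in rows, so rows that repeat a pose let the fingers close. It gives the time, the measured TCP pose, the force, the opening and the grip force at its end, in the units of the state.
- env.get_obs(): the state, without advancing time (a new reading comes with each control period).
- env.snapshot(name): name is "scene" or "top"; returns (picture, depth): 420x560x3 uint8, blue, green, red; 420x560 float32, m along the optical axis (not along the pixel's ray), 0 where there is no reading.
- env.camera_info(name): a dict with "camera_matrix" (3x3 intrinsics, pixels), "pose" (4x4, takes a point from camera to world coordinates). Camera axes: x right, y up, looking along -z (the intrinsics and any distortion apply to the point x, -y, -z); pixel columns grow to the right and rows downward; lengths in m; the calibration is good to about 2 mm. A picture is of the moment at which its call begins. camera_info takes no time and is no camera call.
- env.sign_off(): hands the job in; it is judged then, once.
The state is a dict: "clock": time; "joints": joint angles; "qvel": joint speeds; "tau": joint torques, N m; "eef_pos": TCP position; "tool_rot": TCP orientation; "ft_force": force on the tool from outside, world axes, zero at the start; "wrist_torque": the same for the moment, N m; "opening": finger opening in m; "gripper_force": force on a finger pad.
Only numpy, scipy, OpenCV 4.12 (cv2) and the standard library are available. Lean on these libraries where they do the work, as an engineer would, in place of code of your own. Each camera call takes 0.05 s, during which the arm holds its last target. There are 200 camera calls.

## Task

Mount the loose black graphite marver block in the bench holder for bead rolling: with the fingertips push the block flat against the holder's long back fence, out on the open part of the fence, then keep it against the fence and drag or push it along until it is fully home in the corner, against the end stop and under the keeper lip. Then push the clamp lever by its knob all the way round (counterclockwise from above) until it stops, so that the cam holds the block fast. The block is only pushed, never tipped or picked up: it stays flat on the bench throughout, and the jar and the brass paddle stay where they are.

Things in the scene. Friction and masses are not known exactly. Their poses are not given: they have to be found in the camera images.
- marver: Plain black graphite marver block, 50 x 50 mm and 18 mm high, about 0.12 kg, lying loose and flat on the bench. Origin: centre of its underside; x and y along its sides (being square, any quarter turn serves), z up.
- marver_holder: Steel and aluminium bench holder, screwed down. Origin: inner corner of fence and end stop, at bench height. Fence: bar 14 mm high and thick, face at x = 0 looking to -x, from the corner 215 mm along -y. End stop: face at y = 0 looking to -y, 14 mm thick; its keeper lip overhangs 7 mm at 21.5 to 24.5 mm height. No floor plate: the block slides on the bench in +y into the corner.
- jaw (a point): Middle of the top of the holder's front jaw, opposite the fence, fixed at x = -67, y = -2, z = 12 mm of the holder. The jaw is 12 mm high, its face at x = -53 mm, from y = -18 mm (flared mouth from -25) to +14 mm, back to x = -81 mm. Beside it the clamp's foot plate, 3.5 mm high, with a spring keeper 12 mm high at its back, covers x = -57 to -99, y = -14 to -60 mm. The block enters the pocket only along the fence.
- home (a point): Centre of the block's underside when fully home: x = -25, y = -25, z = 0 mm of the holder, same axes.
- clamp_pivot (a point): Point on the vertical axis about which the clamp lever and its cam turn, fixed to the holder at x = -62, y = -34, z = 20 mm of its frame. The pivot is sprung: it yields up to 5 mm towards the holder's -x, from 8 N on, when the cam presses on the block.
- clamp_knob (a point): Middle of the black upright knob on the end of the clamp lever, 95 mm from the pivot, 40 mm above the bench; moves with the lever. The knob is 15 mm across at its widest, slimmer below, from 22 to 49 mm above the bench; the lever is a flat steel bar 11 mm wide, 17 to 22 mm above the bench.
- clamp (a joint): Clamp lever angle, rad: 0 open (lever 100 deg counterclockwise from the holder's +x, so out past the end stop), growing counterclockwise from above to its stop at 1.9 (209 deg, roughly the holder's -x). Starts at 0 to 0.25, stays where left, turns at 0.06 N m; from about 0.8 the cam presses the seated block and needs a few newtons at the knob. Below 0.4 the cam is clear of the block's way.
- jar: Bystander: screw-lid jar, 49 mm across, 56 mm high, behind the fence. Origin: centre of its underside.
- brass_tool: Bystander: brass paddle on a wooden handle, 138 x 42 x 25 mm, lying to the right of the block. Origin: centre of its underside, x along its length towards the brass blade.

How it is judged:
On the way, in this order (a step that is already met when the one before it is completed fails the run):
1. the block lies flat against the fence on its open part, its centre still at least 35 mm short of home (x of marver in the frame of marver_holder above -0.0285 m and (angle between the x axis of marver and the x axis of marver_holder, either way round below 0.08 rad or angle between the y axis of marver and the x axis of marver_holder, either way round below 0.08 rad) and y of marver in the frame of marver_holder below -0.06 m), for 0.1 s.
2. the block is fully home in the corner, the clamp not yet thrown (x of marver in the frame of marver_holder above -0.028 m and y of marver in the frame of marver_holder above -0.028 m and (angle between the x axis of marver and the x axis of marver_holder, either way round below 0.06 rad or angle between the y axis of marver and the x axis of marver_holder, either way round below 0.06 rad) and value of joint clamp below 1 rad), for 0.2 s.
At the end, for the whole second after the job is handed in: The block lies flat on the bench within 3 mm of the fence and of the end stop, square to them within 0.06 rad and at rest; the clamp lever is past 1.65 rad and its cam bears on the block with more than 5 N (x of marver in the frame of marver_holder above -0.028 m and y of marver in the frame of marver_holder above -0.028 m and (angle between the x axis of marver and the x axis of marver_holder, either way round below 0.06 rad or angle between the y axis of marver and the x axis of marver_holder, either way round below 0.06 rad) and value of joint clamp above 1.65 rad and contact force between clamp and marver above 5 N and height (world z) of marver below 0.004 m and angle between marver's own z axis and vertical below 0.06 rad and linear speed of marver below 0.01 m/s); the robot touches nothing.
It fails at once if the block is lifted or tipped (height (world z) of marver above 0.008 m or angle between marver's own z axis and vertical above 0.2 rad).
It fails at once if the block leaves the fence by more than 6 mm on the last stretch before the pocket (x of marver in the frame of marver_holder below -0.031 m and y of marver in the frame of marver_holder above -0.06 m).
It fails at once if a bystander is disturbed (distance of any of jar, brass_tool from where it was at the start of the episode above 0.02 m).
It also fails if it takes over 67 s, if anything falls off the work surface, if the arm or the gripper's body presses on something with over 40 N, if the wrist force passes 120 N, or if a joint passes its speed limit or range.

## Working session

There is one attempt and no reset: what is moved stays moved. The work goes in short steps, Python scripts to look and compute and a tool call to move; the robot and the scene stay as the last step left them, time stands still between calls to the robot, and variables do not carry over. Pictures are saved under pics/ and viewed, at most 10 in all, crops included, and the job is handed in when it is done.

Besides the shell and the picture viewer there is one more tool, called after "Request:" by a JSON object that holds its "op" and its "data", one argument or row to a line. jog_arm: Moves the arm, as the interface text tells. Its arguments: {"type":"object","properties":{"motion":{"type":"array"},"grip_force":{"type":"number"}},"required":["motion"]}

```bash
mkdir -p pics; cat > h.py <<'E'
import numpy as np, cv2
from workcell import env
def cam(n):
    i=env.camera_info(n); return np.array(i["camera_matrix"]),np.array(i["pose"]),i
def ray(n,u,v,z):
    K,T,_=cam(n); d=np.linalg.inv(K)@[u,v,1]; d=T[:3,:3]@[d[0],-d[1],-d[2]]; o=T[:3,3]
    return o+d*(z-o[2])/d[2]
def cloud(n,dep):
    K,T,_=cam(n); v,u=np.mgrid[:dep.shape[0],:dep.shape[1]]
    x=(u-K[0,2])/K[0,0]*dep; y=(v-K[1,2])/K[1,1]*dep
    return np.stack([x,-y,-dep],-1)@T[:3,:3].T+T[:3,3]
E
python3 - <<'E'
from h import *
for n in ("scene","top"):
    p,d=env.snapshot(n); cv2.imwrite(f"pics/{n}0.png",p); np.save(f"{n}0.npy",d)
    print(n,{k:(v if not hasattr(v,'shape') else v.round(3).tolist()) for k,v in cam(n)[2].items()},(d>0).mean())
o=env.get_obs(); print(o, env.tip_extent)
E
```

```text
scene {'camera_matrix': [[388.158, 0.0, 283.705], [0.0, 388.158, 208.21], [0.0, 0.0, 1.0]], 'pose': [[0.697, 0.441, -0.566, 0.128], [-0.717, 0.42, -0.556, -0.544], [-0.007, 0.793, 0.609, 0.575], [0.0, 0.0, 0.0, 1.0]]} 0.9959608843537415
top {'camera_matrix': [[401.683, 0.0, 280.466], [0.0, 401.683, 205.039], [0.0, 0.0, 1.0]], 'pose': [[-0.01, 0.991, -0.132, 0.491], [-1.0, -0.01, -0.003, -0.055], [-0.004, 0.132, 0.991, 0.885], [0.0, 0.0, 0.0, 1.0]]} 0.9960714285714286
{'clock': 0.1, 'joints': array([ 1.33600010e+00,  2.13307660e-01, -3.49108186e-02,  1.32352183e+00,
       -5.82199499e-06,  1.57080302e+00]), 'qvel': array([ 3.00219846e-04,  9.57270791e-05,  2.23838510e-03,  6.69755092e-04,
       -6.82040585e-04,  1.01915993e-03]), 'tau': array([ 2.84129383e-03, -6.87246180e+01,  4.87807596e+01,  1.21561467e-02,
        2.45145920e-04,  2.16054178e-05]), 'eef_pos': array([0.11626345, 0.48602702, 0.24989923]), 'tool_rot': array([ 1.17131941e-01,  9.93116250e-01, -4.69081748e-04, -5.23909447e-05]), 'ft_force': array([-0.10308777,  0.27557567, -0.83126933]), 'wrist_torque': array([-0.00405059,  0.00450062, -0.00957275]), 'gripper_force': 0.0, 'opening': 0.08534915588896642} 0.019
```

View pics/top0.png

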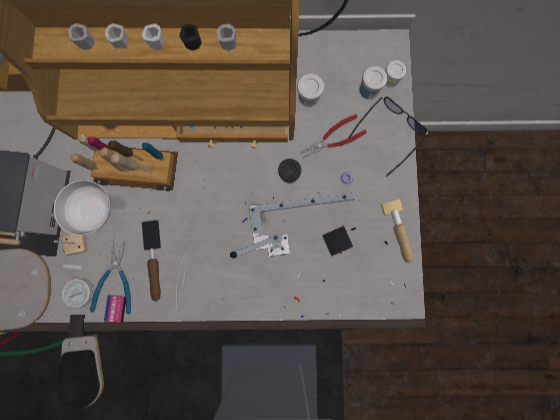

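View pics/scene0.png

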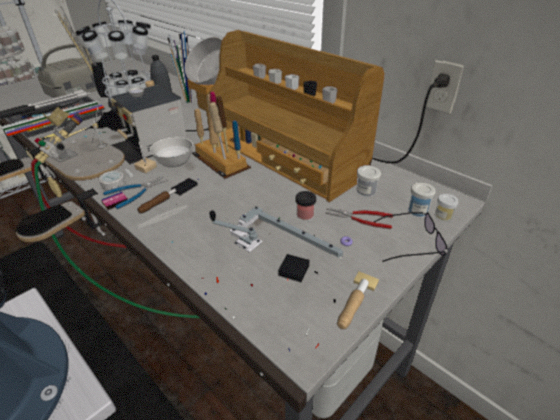

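The top view shows the holder corner near (256,208), the fence running to (356,197) and the block at (338,240). The knob is at (234,254), the jar at (289,170) and the paddle at (400,230). Next I measure these using depth and colour.

```bash
python3 - <<'E'
from h import *
p=cv2.imread("pics/top0.png"); d=np.load("top0.npy"); P=cloud("top",d)
roi=np.zeros(d.shape,bool); roi[150:275,220:420]=1
z=P[...,2]; print("bench z",np.median(z[roi]))
z0=np.median(z[roi])
g=p.max(2)
# block: dark, height ~18
m=(roi&(g<50)&(abs(z-z0-.018)<.006)).astype(np.uint8)
n,l,s,c=cv2.connectedComponentsWithStats(m)
for i in range(1,n):
    if s[i,4]>8:
        q=P[l==i]; print("dark",s[i],c[i].round(1),"z",np.median(q[:,2]-z0).round(4),q[:,:2].mean(0).round(4))
m=(roi&(g<50)&(z-z0>.01)).astype(np.uint8)
n,l,s,c=cv2.connectedComponentsWithStats(m)
for i in range(1,n):
    if s[i,4]>15:
        q=P[l==i]; X=np.array([ray("top",u,v,.018)[:2] for v,u in np.argwhere(l==i)]).astype(np.float32)
        r=cv2.minAreaRect(X*1000); print("comp",s[i],"zmax",(q[:,2]-z0).max().round(4),np.percentile(q[:,2]-z0,50).round(4),"rect mm",r)
# fence: height ~14, not dark
m=(roi&(z-z0>.009)&(z-z0<.019)&(g>60)).astype(np.uint8)
n,l,s,c=cv2.connectedComponentsWithStats(m)
for i in range(1,n):
    if s[i,4]>15:
        X=np.array([ray("top",u,v,.014)[:2] for v,u in np.argwhere(l==i)]).astype(np.float32)
        print("bar",s[i],cv2.minAreaRect(X*1000))
hm=np.clip((z-z0)*1000*5,0,255).astype(np.uint8)
crop=np.hstack([cv2.resize(p[160:280,225:420],None,fx=4,fy=4,interpolation=cv2.INTER_CUBIC)])
cv2.imwrite("pics/c1.png",crop)
cv2.imwrite("pics/h1.png",cv2.resize(cv2.applyColorMap(hm,cv2.COLORMAP_JET)[160:280,225:420],None,fx=4,fy=4,interpolation=cv2.INTER_NEAREST))
E
```

```text
bench z -0.0005146421861810802
dark [323 227  29  28 498] [337.2 240.5] z 0.0177 [ 0.528  -0.1735]
comp [279 159  21  23 258] zmax 0.0589 0.0551 rect mm ((683.7890014648438, -71.74524688720703), (44.08281707763672, 49.446407318115234), 89.39818572998047)
comp [323 227  29  28 500] zmax 0.8851 0.0177 rect mm ((528.0098266601562, -173.4447784423828), (46.45671081542969, 49.26243591308594), 22.4942626953125)
comp [230 252   7   6  30] zmax 0.0519 0.0472 rect mm ((500.74755859375, 51.085174560546875), (12.194740295410156, 10.489326477050781), 45.07680892944336)
bar [256 193 101  19 622] ((612.0345458984375, -108.80804443359375), (14.58143424987793, 220.36805725097656), 6.943398475646973)
bar [382 199  28  64 318] ((546.2291259765625, -305.403564453125), (136.92312622070312, 40.977874755859375), 11.191962242126465)
bar [253 235  16   9  78] ((535.1436767578125, -7.829030990600586), (14.052358627319336, 32.791072845458984), 19.398778915405273)
bar [277 235   6   8  25] ((533.2300415039062, -49.93628692626953), (9.7865571975708, 15.86500072479248), 81.34890747070312)
bar [256 244  13   6  34] ((514.182373046875, -12.305363655090332), (7.482529163360596, 27.893892288208008), 17.822017669677734)
bar [270 246  16  11  93] ((507.2530822753906, -44.979270935058594), (20.237796783447266, 31.74237823486328), 5.107833385467529)
```

View pics/c1.png

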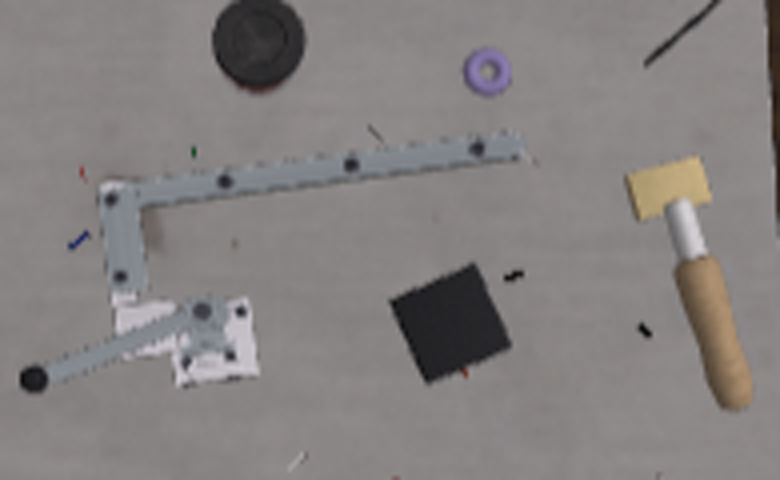

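View pics/h1.png

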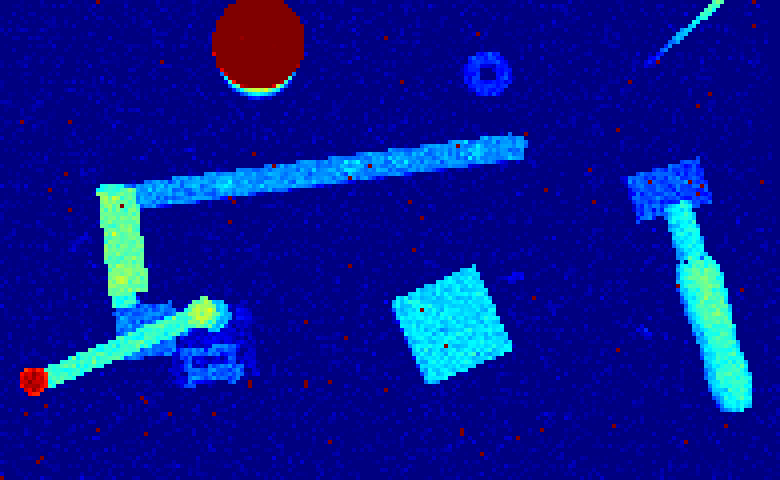

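The crops show the fence bar cleanly at 14 mm height, and the keeper lip at about 24 mm on the left. The lever pivot is at crop (202,311), the knob at (34,379) and the block at (452,323), turned about 15° from the fence. Now I fit the holder frame.

```bash
cat >> h.py <<'E'
def holder():
    return np.load("H.npy")  # cx,cy,yaw
def toH(w):
    cx,cy,a=holder(); R=np.array([[np.cos(a),-np.sin(a)],[np.sin(a),np.cos(a)]]); return (np.asarray(w)[...,:2]-[cx,cy])@R
def toW(h):
    cx,cy,a=holder(); R=np.array([[np.cos(a),-np.sin(a)],[np.sin(a),np.cos(a)]]); return np.asarray(h)@R.T+[cx,cy]
E
python3 - <<'E'
from h import *
p=cv2.imread("pics/top0.png"); d=np.load("top0.npy"); P=cloud("top",d); z=P[...,2]+.0005
v,u=np.mgrid[:420,:560]
m=(u>262)&(u<357)&(v>188)&(v<214)&(z>.009)&(z<.019)
X=P[m][:,:2]
f=cv2.fitLine(X.astype(np.float32),cv2.DIST_HUBER,0,1e-4,1e-4).ravel(); dy=f[:2]*np.sign(f[1]); a=np.arctan2(-dy[0],dy[1])
hx=np.array([np.cos(a),np.sin(a)]); hy=np.array([-np.sin(a),np.cos(a)])
r=(X-f[2:])@hx; t=(X-f[2:])@hy
print("yaw",a,"width",np.percentile(r,[1,50,99]),"end",t.min())
ml=(u>245)&(u<264)&(v>203)&(v<240)&(z>.0215)&(z<.03)
L=P[ml][:,:2]; rl=(L-f[2:])@hx; tl=(L-f[2:])@hy
print("lip y range",np.percentile(tl,[1,3,97,99]),"x",np.percentile(rl,[1,99]))
endp=np.percentile(t,.3)
yo=endp+.215; yl=np.percentile(tl,3)+.007
print("corner y from end",yo,"from lip",yl)
c=f[2:]-.007*hx+(yo+yl)/2*hy
np.save("H.npy",[*c,a]); print("corner",c)
pv=ray("top",275.5,237.75,.025); print("pivot H",toH(pv),"expect -.062 -.034")
kn=ray("top",233.6,254.7,.049); kh=toH(kn); w=kh-[-.062,-.034]
print("knob W",kn,"H",kh,"len",np.hypot(*w),"ang",np.degrees(np.arctan2(w[1],w[0])))
b=np.array([.528,-.1735]);print("block H",toH(b))
# jaw top from depth
mj=(u>252)&(u<270)&(v>233)&(v<252)&(z>.008)&(z<.015); J=toH(P[mj][:,:2]); print("jaw",np.percentile(J,[2,98],axis=0).round(4).tolist())
# scene view check
q=cv2.imread("pics/scene0.png"); D=np.load("scene0.npy"); S=cloud("scene",D); Z=S[...,2]
sh=toH(S[...,:2]); mb=(q.max(2)<50)&(Z>.014)&(Z<.022)&(abs(sh[...,0]+.08)<.06)&(abs(sh[...,1]+.18)<.07)
rr=cv2.minAreaRect((S[mb][:,:2]*1000).astype(np.float32)); print("block scene",rr)
mf=(Z>.011)&(Z<.017)&(abs(sh[...,0]-.007)<.012)&(sh[...,1]<-.03)&(sh[...,1]>-.2); F=sh[mf]; print("fence scene x",np.percentile(F[:,0],[3,50,97]),np.polyfit(F[:,1],F[:,0],1))
mk=(q.max(2)<60)&(Z>.025)&(Z<.055)&(np.linalg.norm(sh-kh,axis=-1)<.03); print("knob scene",np.median(S[mk],0),mk.sum(), Z[mk].max())
ml=(Z>.022)&(Z<.028)&(abs(sh[...,0]+.02)<.03)&(abs(sh[...,1])<.02); print("lip scene",np.percentile(sh[ml],[3,97],axis=0))
E
```

```text
yaw 0.121483415 width [-6.77043411e-03 -7.74579351e-05  7.30649285e-03] end -0.10490909019898677
lip y range [0.11064427 0.11102049 0.1304653  0.13087207] x [-0.05729836  0.0036746 ]
corner y from end 0.1118544690716858 from lip 0.11802049077844272
corner [ 0.59198425 -0.00121761]
pivot H [-0.06162034 -0.03246791] expect -.062 -.034
knob W [0.49943671 0.0455398  0.049     ] H [-0.08619916  0.05762816] len 0.09476982451920359 ang 104.79413150349158
block H [-0.08439069 -0.16325874]
jaw [[-0.0803, -0.0148], [-0.0526, 0.0149]]
block scene ((527.2256469726562, -178.51116943359375), (49.619022369384766, 48.70802688598633), 25.306564331054688)
fence scene x [-0.00016954  0.00582764  0.01429205] [0.00386328 0.00680706]
knob scene [0.49810083 0.04091954 0.04189008] 40 0.04930394378874592
lip scene [[-0.04595836 -0.00767566]
 [ 0.00709949  0.01344798]]
```

```bash
cat >> h.py <<'E'
from scipy.spatial.transform import Rotation as Ro
def go(*tg):
    """targets (hx,hy mm, z mm, yawH deg of tool y): prints shift cm & rotvec from present pose"""
    o=env.get_obs(); R=Ro.from_quat(o["tool_rot"]); p=o["eef_pos"]; a=holder()[2]
    ty=R.as_matrix()[:,1]
    print("t",o["clock"].__round__(2),"tcpH mm",(toH(p)*1000).round(1),"z",(p[2]*1000).round(1),"yawH",np.degrees(np.arctan2(ty[1],ty[0])-a).round(1),"q6",o["joints"][5].round(2),"F_H",np.r_[o["ft_force"][:2]@np.array([[np.cos(a),-np.sin(a)],[np.sin(a),np.cos(a)]]),o["ft_force"][2]].round(1),"open",o["opening"].round(4))
    for x,y,z,yw in tg:
        w=np.r_[toW([x/1000,y/1000]),z/1000]; b=np.radians(yw)+a
        T=Ro.from_matrix(np.array([[-np.sin(b)*-1*-1,np.cos(b),0],[np.cos(b),np.sin(b),0],[0,0,-1]]).astype(float))
        print((x,y,z,yw),(R.inv().apply(w-p)*100).round(2),(R.inv()*T).as_rotvec().round(3))
E
python3 - <<'E'
from h import *
h=holder(); c=h[:2]+.001*np.array([-np.sin(h[2]),np.cos(h[2])]); np.save("H.npy",[*c,h[2]]); print(c)
go((-140,130,200,90),(-140,-165,200,90),(-140,-165,22,90))
print(toW([[-.14,.13],[-.14,-.166]]))
E
```

```text
[ 5.91863060e-01 -2.24979818e-04]Traceback (most recent call last):
  File "<stdin>", line 3, in <module>
  File "h.py", line 23, in go
    print("t",o["clock"].__round__(2),"tcpH mm",(toH(p)*1000).round(1),"z",(p[2]*1000).round(1),"yawH",np.degrees(np.arctan2(ty[1],ty[0])-a).round(1),"q6",o["joints"][5].round(2),"F_H",np.r_[o["ft_force"][:2]@np.array([[np.cos(a),-np.sin(a)],[np.sin(a),np.cos(a)]]),o["ft_force"][2]].round(1),"open",o["opening"].round(4))
                                                                                                                                                                                                                                                                                                            ^^^^^^^^^^^^^^^^^^
AttributeError: 'float' object has no attribute 'round'
```

```bash
sed -i 's/o\["opening"\].round(4)/round(o["opening"],4)/; s/-np.sin(b)\*-1\*-1/-np.sin(b)/; s/o\["clock"\].__round__(2)/round(o["clock"],2)/' h.py
python3 - <<'E'
from h import *
go((-140,130,200,90),(-140,-165,100,90),(-140,-165,22,90))
E
```

```text
t 0.1 tcpH mm [-413.2  540.3] z 249.9 yawH 69.6 q6 1.57 F_H [-0.1  0.3 -0.8] open 0.0853
(-140, 130, 200, 90) [-39.91 -28.92   5.02] [-0.001 -0.    -0.356]
(-140, -165, 100, 90) [-50.2  -56.56  15.04] [-0.001 -0.    -0.356]
(-140, -165, 22, 90) [-50.2  -56.55  22.84] [-0.001 -0.    -0.356]
```

Request:
{"op": "jog_arm", "data": {
  "motion": [
    [2,-39.9,-28.9,5,0,0,-0.356],
    [2,-39.9,-28.9,5,0,0,-0.356],
    [2,-39.9,-28.9,5,0,0,-0.356],
    [2,-39.9,-28.9,5,0,0,-0.356],
    [2,-39.9,-28.9,5,0,0,-0.356],
    [2,-39.9,-28.9,5,0,0,-0.356],
    [2,-39.9,-28.9,5,0,0,-0.356],
    [2,-39.9,-28.9,5,0,0,-0.356],
    [2,-39.9,-28.9,5,0,0,-0.356],
    [2,-50.2,-56.6,15,0,0,-0.356],
    [2,-50.2,-56.6,15,0,0,-0.356],
    [2,-50.2,-56.6,15,0,0,-0.356],
    [2,-50.2,-56.6,15,0,0,-0.356],
    [2,-50.2,-56.6,15,0,0,-0.356],
    [2,-50.2,-56.6,15,0,0,-0.356],
    [2,-50.2,-56.6,15,0,0,-0.356]
  ]
}}

```text
clock: 2.1
eef_pos: [0.4727, -0.1802, 0.1002]
tool_rot: [-0.061, 0.998, 0.0, -0.0]
ft_force: [-0.3, -0.8, 0.3]
opening: 0.0203
gripper_force: 0.0
```

```bash
python3 - <<'E'
from h import *
go((-140,-165,60,90),(-140,-165,22,90))
E
```

```text
t 2.1 tcpH mm [-140.1 -164.2] z 100.2 yawH 90.0 q6 -0.49 F_H [-0.3 -0.7  0.3] open 0.0203
(-140, -165, 60, 90) [-0.02 -0.08  4.02] [ 0.001 -0.001 -0.   ]
(-140, -165, 22, 90) [-0.02 -0.08  7.82] [ 0.001 -0.001 -0.   ]
```

Request:
{"op": "jog_arm", "data": {
  "motion": [
    [2,0,-0.1,4,0,0,0],
    [2,0,-0.1,7.7,0,0,0],
    [2,0,-0.1,7.7,0,0,0],
    [2,-0.8,-0.1,7.7,0,0,0],
    [2,-1.3,-0.1,7.7,0,0,0],
    [2,-1.8,-0.1,7.7,0,0,0],
    [2,-2.3,-0.1,7.7,0,0,0],
    [2,-2.8,-0.1,7.7,0,0,0],
    [2,-3.3,-0.1,7.7,0,0,0],
    [2,-3.8,-0.1,7.7,0,0,0],
    [2,-4.3,-0.1,7.7,0,0,0],
    [2,-4.8,-0.1,7.7,0,0,0],
    [2,-5.3,-0.1,7.7,0,0,0],
    [2,-5.8,-0.1,7.7,0,0,0],
    [2,-6.3,-0.1,7.7,0,0,0],
    [2,-6.8,-0.1,7.7,0,0,0],
    [2,-7.2,-0.1,7.7,0,0,0],
    [2,-7.2,-0.1,7.7,0,0,0]
  ]
}}

```text
clock: 4.35
eef_pos: [0.5448, -0.1733, 0.0233]
tool_rot: [-0.061, 0.998, -0.0, 0.0]
ft_force: [-0.7, 0.4, 0.1]
opening: 0.02
gripper_force: 0.0
```

```bash
cat >> h.py <<'E'
def block(save=None):
    """block pose in H from scene camera (black, 18 mm plane) within holder region"""
    q,D=env.snapshot("scene"); S=cloud("scene",D); Z=S[...,2]; sh=toH(S[...,:2])
    if save: cv2.imwrite(save,cv2.resize(q[180:320,180:380],None,fx=4,fy=4,interpolation=cv2.INTER_CUBIC))
    m=((q.max(2)<50)&(Z>.013)&(Z<.023)&(sh[...,0]>-.1)&(sh[...,0]<.008)&(sh[...,1]>-.25)&(sh[...,1]<.005)).astype(np.uint8)
    n,l,s,c=cv2.connectedComponentsWithStats(m); i=1+np.argmax(s[1:,4])
    print("block",s[i],cv2.minAreaRect((sh[l==i]*1000).astype(np.float32)))
E
python3 - <<'E'
from h import *
block("pics/b1.png")
go((-61,-165,23,90))
E
```

```text
block [305 249  22  19  95] ((-43.014442443847656, -193.7124481201172), (10.312307357788086, 65.71814727783203), 84.7884292602539)
t 4.4 tcpH mm [ -67.9 -166. ] z 23.3 yawH 90.0 q6 -0.43 F_H [-0.1  0.4 -0.7] open 0.0196
(-61, -165, 23, 90) [-0.69  0.11  0.03] [-0.  0. -0.]
```

View pics/b1.png

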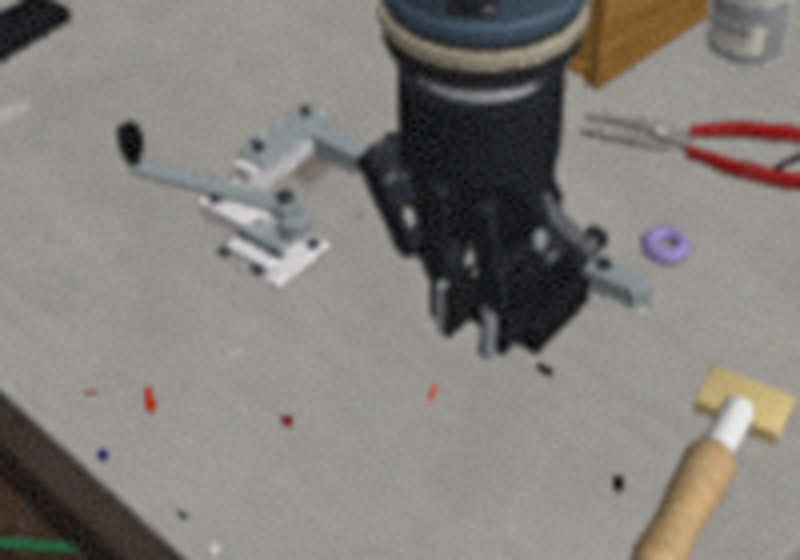

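The crop shows the fingers at (470,340) pushing the block, which lies square and near the fence at about (560,310). I push on until there is contact force.

Request:
{"op": "jog_arm", "data": {
  "motion": [
    [2,-0.3,0,0,0,0,0],
    [2,-0.5,0,0,0,0,0],
    [2,-0.6,0,0,0,0,0],
    [2,-0.7,0,0,0,0,0],
    [2,-0.7,0,0,0,0,0]
  ]
}}

```text
clock: 5.03
eef_pos: [0.5515, -0.1724, 0.0233]
tool_rot: [-0.061, 0.998, 0.0, 0.0]
ft_force: [0.4, -0.6, 0.2]
opening: 0.0197
gripper_force: 0.0
```

```bash
python3 - <<'E'
from h import *
go((-57,-165,23,90))
E
```

```text
t 5.03 tcpH mm [ -60.9 -166. ] z 23.3 yawH 90.0 q6 -0.42 F_H [ 0.4 -0.6  0.2] open 0.0197
(-57, -165, 23, 90) [-0.39  0.1   0.03] [ 0.  0. -0.]
```

No contact yet, so I advance in small steps.

Request:
{"op": "jog_arm", "data": {
  "motion": [
    [2,-0.1,0,0,0,0,0],
    [2,-0.2,0,0,0,0,0],
    [2,-0.2,0,0,0,0,0]
  ]
}}

```text
clock: 5.4
eef_pos: [0.5527, -0.1723, 0.0232]
tool_rot: [-0.06, 0.998, -0.0, -0.001]
ft_force: [-6.5, -1.1, 3.9]
opening: 0.0201
gripper_force: 3.3
```

Request:
{"op": "jog_arm", "data": {
  "motion": [
    [2,-0.1,0,0,0,0,0],
    [2,-0.2,0,0,0,0,0],
    [2,-0.2,0,0,0,0,0]
  ]
}}

```text
clock: 5.78
eef_pos: [0.5528, -0.1722, 0.023]
tool_rot: [-0.06, 0.998, -0.0, -0.002]
ft_force: [-19.1, -3.2, 13.8]
opening: 0.0198
gripper_force: 9.8
```

Firm contact, so the block is against the fence. I back off, lift, turn the tool and check.

Request:
{"op": "jog_arm", "data": {
  "motion": [
    [2,0.6,0,0,0,0,0],
    [2,2.0,0,0,0,0,0],
    [2,3.0,0,-4,0,0,0],
    [2,4.0,0,-9,0,0,0],
    [2,6.0,0,-10,0,0,0],
    [2,10.0,0,-10,0,0,0],
    [2,14.0,0,-10,0,0,0],
    [2,14.0,0,-10,0,0,0]
  ]
}}

```text
clock: 6.78
eef_pos: [0.4138, -0.1889, 0.1234]
tool_rot: [-0.06, 0.998, 0.0, -0.0]
ft_force: [0.6, -0.4, 0.1]
opening: 0.02
gripper_force: 0.0
```

```bash
python3 - <<'E'
from h import *
block("pics/b2.png")
q,D=env.snapshot("top"); cv2.imwrite("pics/t2.png",cv2.resize(q[160:280,225:420],None,fx=4,fy=4,interpolation=cv2.INTER_CUBIC))
S=cloud("top",D); sh=toH(S[...,:2]); Z=S[...,2]
m=((q.max(2)<50)&(Z>.013)&(Z<.023)&(sh[...,0]>-.1)&(sh[...,0]<.008)&(sh[...,1]>-.25)&(sh[...,1]<.005))
print("top",cv2.minAreaRect((sh[m]*1000).astype(np.float32)),m.sum())
go((-25,-240,100,180),(-25,-240,23,180),(-25,-240,100,0))
E
```

```text
block [298 239  31  24 405] ((-25.583839416503906, -174.67027282714844), (49.88752365112305, 48.91477584838867), 2.0155136585235596)
top ((-22.210025787353516, -157.823974609375), (77.21756744384766, 50.805274963378906), 82.64715576171875) 495
t 6.88 tcpH mm [-197.1 -166.1] z 123.6 yawH 90.0 q6 -0.55 F_H [0.1 0.5 0.1] open 0.0197
(-25, -240, 100, 180) [-17.22  -7.37   2.38] [-1.000e-03  0.000e+00 -1.572e+00]
(-25, -240, 23, 180) [-17.21  -7.37  10.08] [-1.000e-03  0.000e+00 -1.572e+00]
(-25, -240, 100, 0) [-17.22  -7.37   2.38] [0.00e+00 1.00e-03 1.57e+00]
```

View pics/t2.png

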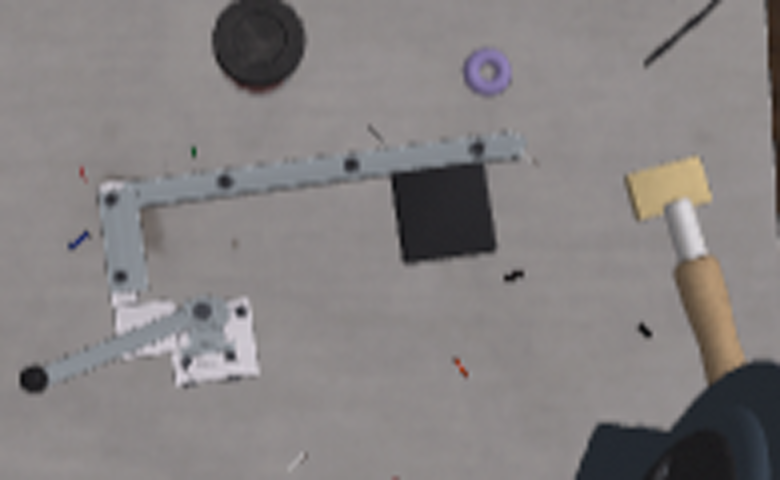

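Block flush against the fence with its centre near y = −170 (crop (447,212)). Now I move the tool behind it, turned 90°.

Request:
{"op": "jog_arm", "data": {
  "motion": [
    [1,-4,-3,0,0,0,0.18],
    [1,-8,-5,0,0,0,0.36],
    [1,-12,-5.9,0,0,0,0.54],
    [1,-17,-5.9,0,0,0,0.72],
    [1,-17,-5.9,0,0,0,0.9],
    [1,-17,-5.9,0,0,0,1.08],
    [1,-17,-5.9,0,0,0,1.26],
    [1,-17,-5.9,0,0,0,1.44],
    [1,-17,-5.9,0,0,0,1.57],
    [1,-17,-5.9,3,0,0,1.57],
    [1,-17,-5.9,7,0,0,1.57],
    [1,-17,-5.9,7,0,0,1.57]
  ]
}}

```text
clock: 8.38
eef_pos: [0.5909, -0.2259, 0.0505]
tool_rot: [0.662, 0.749, -0.001, -0.002]
ft_force: [-0.7, 0.1, -0.1]
opening: 0.0099
gripper_force: 0.0
```

```bash
python3 - <<'E'
from h import *
go((-27,-225,23,0),(-23,-90,23,0))
E
```

```text
t 8.38 tcpH mm [ -28.3 -223.9] z 50.5 yawH 0.1 q6 1.08 F_H [-0.7  0.1 -0.1] open 0.0099
(-27, -225, 23, 0) [-0.12  0.14  2.75] [-0.004 -0.002  0.001]
(-23, -90, 23, 0) [13.38  0.56  2.78] [-0.004 -0.002  0.001]
```

Request:
{"op": "jog_arm", "data": {
  "motion": [
    [1,-0.1,0.1,2.7,0,0,0],
    [1,-0.1,0.1,2.7,0,0,0],
    [1,1,0.2,2.7,0,0,0],
    [1,1.8,0.2,2.7,0,0,0],
    [1,2.6,0.2,2.7,0,0,0],
    [1,3.4,0.25,2.7,0,0,0],
    [1,4.2,0.25,2.7,0,0,0],
    [1,5,0.3,2.7,0,0,0],
    [1,5.8,0.3,2.7,0,0,0],
    [1,6.6,0.35,2.7,0,0,0],
    [1,7.4,0.35,2.7,0,0,0],
    [1,8.2,0.4,2.7,0,0,0],
    [1,9,0.4,2.7,0,0,0],
    [1,9.8,0.45,2.7,0,0,0],
    [1,10.6,0.45,2.7,0,0,0],
    [1,10.6,0.45,2.7,0,0,0]
  ]
}}

```text
clock: 10.38
eef_pos: [0.5839, -0.1204, 0.0264]
tool_rot: [0.662, 0.749, 0.0, -0.0]
ft_force: [1.3, 0.5, 0.1]
opening: 0.0098
gripper_force: 0.0
```

```bash
python3 - <<'E'
from h import *
q,D=env.snapshot("scene"); cv2.imwrite("pics/b3.png",cv2.resize(q[180:320,180:380],None,fx=4,fy=4,interpolation=cv2.INTER_CUBIC))
go((-23,-62,23,0),(-23,-58,23,0))
E
```

```text
t 10.43 tcpH mm [ -22.5 -118.8] z 26.4 yawH 0.1 q6 1.24 F_H [ 0.8  0.4 -0.3] open 0.01
(-23, -62, 23, 0) [ 5.68 -0.05  0.34] [ 0.    -0.     0.001]
(-23, -58, 23, 0) [ 6.08 -0.05  0.34] [ 0.    -0.     0.001]
```

View pics/b3.png

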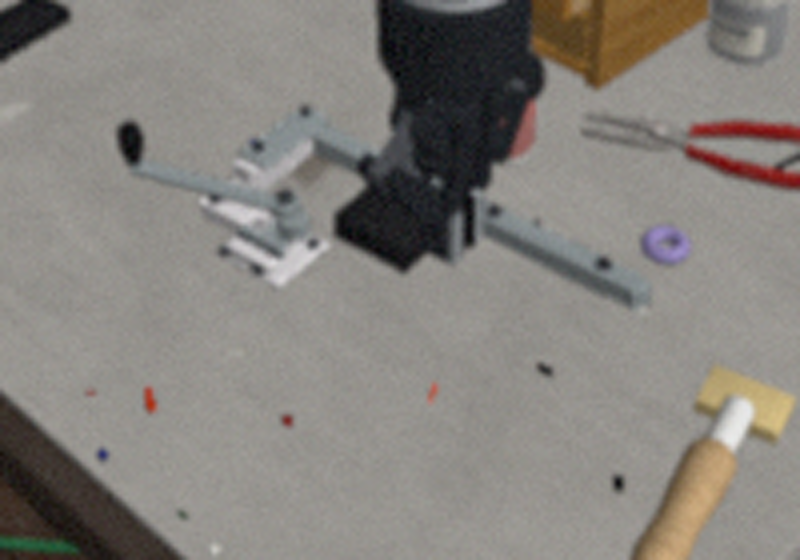

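The block (crop (390,230)) sits between the fingers and the pocket mouth along the fence. I check its front edge numerically before the critical stretch.

```bash
python3 - <<'E'
from h import *
q,D=env.snapshot("scene"); S=cloud("scene",D); sh=toH(S[...,:2])*1000; Z=S[...,2]
m=(q.max(2)<60)&(Z>.012)&(Z<.022)
for y in range(-115,-55,6):
    k=m&(abs(sh[...,1]-y)<3)&(sh[...,0]>-70)&(sh[...,0]<5); x=sh[...,0][k]
    if k.sum()>3: print(y,k.sum(),np.percentile(x,[3,97]).round(1))
E
```

```text
-109 16 [-49.4 -35.8]
-103 22 [-48.9 -29.5]
-97 23 [-49.4 -25.7]
-91 27 [-50.1 -25. ]
-85 25 [-50.  -27.7]
-79 25 [-49.6 -25.7]
-73 26 [-49.3 -24.6]
-67 24 [-50.1 -22.3]
-61 16 [-47.7 -20.5]
```

Front edge at x ≈ −50 along its whole length, so it is flush. I push on into the corner.

Request:
{"op": "jog_arm", "data": {
  "motion": [
    [1,0.5,0,0,0,0,0],
    [1,1,0,0,0,0,0],
    [1,1.5,0,0,0,0,0],
    [1,2,0,0,0,0,0],
    [1,2.5,0,0,0,0,0],
    [1,3,0,0,0,0,0],
    [1,3.5,0,0,0,0,0],
    [1,4,0,0,0,0,0],
    [1,4.5,0,0,0,0,0],
    [1,5,0,0,0,0,0],
    [1,5.3,0,0,0,0,0],
    [1,5.5,0,0,0,0,0],
    [1,5.5,0,0,0,0,0]
  ]
}}

```text
clock: 12.1
eef_pos: [0.577, -0.0663, 0.0262]
tool_rot: [0.663, 0.749, 0.0, -0.0]
ft_force: [0.5, -0.7, 0.5]
opening: 0.0102
gripper_force: 0.0
```

Request:
{"op": "jog_arm", "data": {
  "motion": [
    [1,0.1,0,0,0,0,0],
    [1,0.2,0,0,0,0,0],
    [1,0.2,0,0,0,0,0]
  ]
}}

```text
clock: 12.48
eef_pos: [0.5769, -0.0645, 0.0263]
tool_rot: [0.663, 0.749, 0.0, -0.0]
ft_force: [-0.2, -0.3, -0.2]
opening: 0.01
gripper_force: 0.0
```

Request:
{"op": "jog_arm", "data": {
  "motion": [
    [1,0.1,0,0,0,0,0],
    [1,0.2,0,0,0,0,0],
    [1,0.3,0,0,0,0,0],
    [1,0.3,0,0,0,0,0]
  ]
}}

```text
clock: 12.98
eef_pos: [0.5767, -0.063, 0.0264]
tool_rot: [0.663, 0.749, -0.001, 0.001]
ft_force: [0.5, -11.2, -0.4]
opening: 0.0103
gripper_force: 5.9
```

Request:
{"op": "jog_arm", "data": {
  "motion": [
    [1,0.1,0,0,0,0,0],
    [1,0.2,0,0,0,0,0],
    [1,0.2,0,0,0,0,0]
  ]
}}

```text
clock: 13.35
eef_pos: [0.5767, -0.0627, 0.0266]
tool_rot: [0.663, 0.748, -0.002, 0.002]
ft_force: [1.9, -25.8, -0.7]
opening: 0.0096
gripper_force: 12.6
```

```bash
python3 - <<'E'
from h import *
go()
E
```

```text
t 13.35 tcpH mm [-22.7 -60.2] z 26.6 yawH -0.1 q6 1.35 F_H [ -1.3 -25.9  -0.7] open 0.0096
```

Force built up at TCP y = −60, so the block is home. I back off, lift clear and verify.

Request:
{"op": "jog_arm", "data": {
  "motion": [
    [0,-0.6,0,0,0,0,0],
    [0,-1.5,0,0,0,0,0],
    [0,-2.5,0,-3,0,0,0],
    [0,-3,0,-8,0,0,0],
    [0,-3,-4,-11,0,0,0.18],
    [0,-3,-9,-11,0,0,0.0],
    [0,-3,-14,-11,0,0,0],
    [0,-3,-18,-11,0,0,0],
    [0,-3,-18,-11,0,0,0]
  ]
}}

```text
clock: 14.48
eef_pos: [0.3992, -0.1115, 0.1365]
tool_rot: [0.663, 0.749, 0.0, -0.0]
ft_force: [1.2, 0.3, -0.0]
opening: 0.0002
gripper_force: 0.0
```

```bash
python3 - <<'E'
from h import *
for n in ("scene","top"):
    q,D=env.snapshot(n); S=cloud(n,D); sh=toH(S[...,:2])*1000; Z=S[...,2]
    m=(q.max(2)<55)&(Z>.012)&(Z<.023)&(sh[...,0]>-58)&(sh[...,0]<4)&(sh[...,1]<3)&(sh[...,1]>-80)
    print(n,m.sum(),cv2.minAreaRect(sh[m].astype(np.float32)),np.percentile(sh[m],[2,98],axis=0).round(1).tolist())
    if n=="top": cv2.imwrite("pics/t4.png",cv2.resize(q[180:280,225:345],None,fx=6,fy=6,interpolation=cv2.INTER_CUBIC))
c=lambda th,b,z:(*(np.array([-62,-34])+95*np.array([np.cos(np.radians(th)),np.sin(np.radians(th))])-b*np.array([-np.sin(np.radians(th)),np.cos(np.radians(th))])),z,th)
go(c(105,28,140),c(105,28,48))
E
```

```text
scene 295 ((-26.35063362121582, -28.98341941833496), (48.72369384765625, 47.996517181396484), 0.5097222924232483) [[-49.3, -51.8], [-2.4, -8.0]]
top 431 ((-24.03176498413086, -25.050783157348633), (46.2420768737793, 48.41573715209961), 89.16168212890625) [[-47.3, -47.1], [-1.2, -6.6]]
t 14.57 tcpH mm [-202.2  -87.4] z 136.7 yawH 0.0 q6 1.18 F_H [ 0.6 -0.4 -0.5] open -0.0
(np.float64(-59.54188614864557), np.float64(65.00988676033208), 140, 105) [15.24 14.27 -0.32] [ 1.000e-03  1.000e-03 -1.832e+00]
(np.float64(-59.54188614864557), np.float64(65.00988676033208), 48, 105) [15.24 14.26  8.88] [ 1.000e-03  1.000e-03 -1.832e+00]
```

View pics/t4.png

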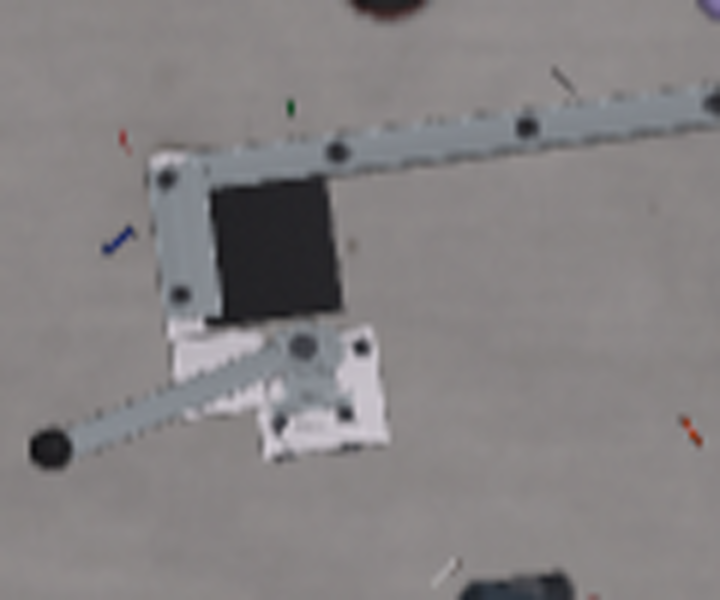

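The block is seated in the corner (crop (275,250)), the lever is untouched and the knob is at (50,448). I go behind the knob.

Request:
{"op": "jog_arm", "data": {
  "motion": [
    [0,4,4,-0.3,0,0,-0.18],
    [0,8,8,-0.3,0,0,-0.36],
    [0,12,12,-0.3,0,0,-0.54],
    [0,15.2,14.3,-0.3,0,0,-0.72],
    [0,15.2,14.3,-0.3,0,0,-0.9],
    [0,15.2,14.3,-0.3,0,0,-1.08],
    [0,15.2,14.3,-0.3,0,0,-1.26],
    [0,15.2,14.3,-0.3,0,0,-1.44],
    [0,15.2,14.3,-0.3,0,0,-1.62],
    [0,15.2,14.3,0,0,0,-1.8],
    [0,15.2,14.3,4,0,0,-1.83],
    [0,15.2,14.3,8,0,0,-1.83],
    [0,15.2,14.3,8.9,0,0,-1.83],
    [0,15.2,14.3,8.9,0,0,-1.83]
  ]
}}

```text
clock: 16.32
eef_pos: [0.5252, 0.0572, 0.0475]
tool_rot: [-0.19, 0.982, 0.0, -0.0]
ft_force: [0.4, -0.1, 0.3]
opening: 0.0002
gripper_force: 0.0
```

```bash
cat >> h.py <<'E'
def arc(th,b=17,z=48):
    t=np.radians(th); return (*(np.array([-62,-34])+95*np.array([np.cos(t),np.sin(t)])-b*np.array([-np.sin(t),np.cos(t)])).round(1),z,th)
E
python3 - <<'E'
from h import *
go(*[arc(t) for t in range(105,166,10)])
E
```

```text
t 16.32 tcpH mm [-59.2  65.1] z 47.5 yawH 104.9 q6 -0.27 F_H [ 0.4 -0.1  0.3] open 0.0002
(np.float64(-70.2), np.float64(62.2), 48, 105) [ 1.14 -0.   -0.05] [ 0.    -0.    -0.002]
(np.float64(-86.7), np.float64(59.3), 48, 115) [ 2.8   0.14 -0.05] [ 0.    -0.    -0.176]
(np.float64(-102.6), np.float64(53.6), 48, 125) [ 4.49  0.   -0.05] [ 0.    -0.    -0.351]
(np.float64(-117.2), np.float64(45.2), 48, 135) [ 6.11 -0.44 -0.05] [ 0.    -0.    -0.525]
(np.float64(-130.1), np.float64(34.4), 48, 145) [ 7.64 -1.15 -0.04] [ 0.  -0.  -0.7]
(np.float64(-140.9), np.float64(21.6), 48, 155) [ 9.01 -2.11 -0.04] [ 0.    -0.    -0.874]
(np.float64(-149.4), np.float64(7.0), 48, 165) [10.21 -3.3  -0.04] [ 0.    -0.    -1.049]
```

Request:
{"op": "jog_arm", "data": {
  "motion": [
    [0,0.6,0,0,0,0,0],
    [0,1.1,0,0,0,0,0],
    [0,2,0.1,0,0,0,-0.09],
    [0,2.8,0.15,0,0,0,-0.18],
    [0,3.65,0.1,0,0,0,-0.26],
    [0,4.5,0,0,0,0,-0.35],
    [0,5.3,-0.2,0,0,0,-0.44],
    [0,6.1,-0.45,0,0,0,-0.53],
    [0,6.9,-0.8,0,0,0,-0.61],
    [0,7.6,-1.15,0,0,0,-0.7],
    [0,7.6,-1.15,0,0,0,-0.7]
  ]
}}

```text
clock: 17.7
eef_pos: [0.4584, 0.0178, 0.048]
tool_rot: [-0.514, 0.858, -0.0, 0.0]
ft_force: [-0.1, -0.7, -0.4]
opening: -0.0001
gripper_force: 0.0
```

```bash
cat >> h.py <<'E'
def knob():
    q,D=env.snapshot("scene"); S=cloud("scene",D); sh=toH(S[...,:2])*1000; Z=S[...,2]
    cv2.imwrite("pics/k%d.png"%(env.get_obs()["clock"]*10),cv2.resize(q[180:320,180:380],None,fx=4,fy=4,interpolation=cv2.INTER_CUBIC))
E
python3 - <<'E'
from h import *
knob()
go(*[arc(t) for t in range(145,206,10)])
E
ls pics
```

```text
t 17.75 tcpH mm [-130.    34.2] z 47.9 yawH 144.9 q6 -1.04 F_H [ 0.2  0.3 -0.6] open 0.0002
(np.float64(-130.1), np.float64(34.4), 48, 145) [-0.01  0.02 -0.01] [-0.001  0.001 -0.003]
(np.float64(-140.9), np.float64(21.6), 48, 155) [ 1.66  0.17 -0.01] [-0.001  0.    -0.177]
(np.float64(-149.4), np.float64(7.0), 48, 165) [ 3.34  0.02 -0.01] [-0.001  0.    -0.352]
(np.float64(-155.2), np.float64(-8.8), 48, 175) [ 4.97 -0.42 -0.01] [-0.001  0.    -0.526]
(np.float64(-158.1), np.float64(-25.3), 48, 185) [ 6.48 -1.13 -0.01] [-0.001  0.    -0.701]
(np.float64(-158.2), np.float64(-42.2), 48, 195) [ 7.87 -2.09 -0.01] [-0.001  0.    -0.875]
(np.float64(-155.3), np.float64(-58.7), 48, 205) [ 9.05 -3.28 -0.01] [-1.00e-03  0.00e+00 -1.05e+00]
b1.png
b2.png
b3.png
c1.png
h1.png
k177.png
scene0.png
t2.png
t4.png
top0.png
```

View pics/k177.png

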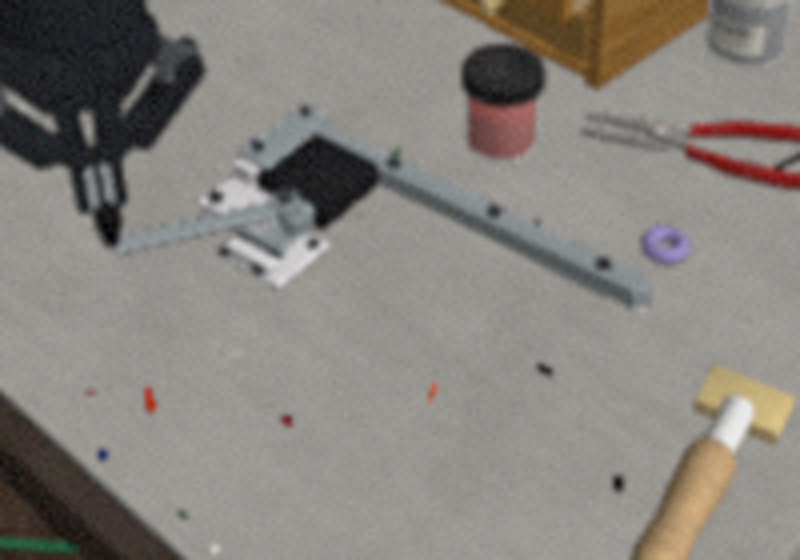

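The lever has turned with the fingers; the knob is at crop (108,225), in front of the fingertips, and the block is still seated. I continue.

Request:
{"op": "jog_arm", "data": {
  "motion": [
    [0,0.8,0.1,0,0,0,-0.09],
    [0,1.65,0.17,0,0,0,-0.18],
    [0,2.5,0.1,0,0,0,-0.26],
    [0,3.35,0,0,0,0,-0.35],
    [0,4.15,-0.2,0,0,0,-0.44],
    [0,4.95,-0.4,0,0,0,-0.53],
    [0,5.7,-0.75,0,0,0,-0.61],
    [0,6.5,-1.15,0,0,0,-0.7],
    [0,7.2,-1.6,0,0,0,-0.79],
    [0,7.9,-2.1,0,0,0,-0.88],
    [0,8.5,-2.7,0,0,0,-0.96],
    [0,8.5,-2.7,0,0,0,-0.96]
  ]
}}

```text
clock: 19.25
eef_pos: [0.4426, -0.0698, 0.0475]
tool_rot: [0.852, -0.524, 0.0, -0.0]
ft_force: [-0.2, -0.2, -0.3]
opening: -0.0003
gripper_force: 0.0
```

```bash
python3 - <<'E'
from h import *
go(*[arc(t) for t in (200,205,208,211,214)])
E
```

```text
t 19.25 tcpH mm [-156.6  -51. ] z 47.5 yawH -160.2 q6 -2.19 F_H [-0.2 -0.2 -0.3] open -0.0003
(np.float64(-157.1), np.float64(-50.5), 48, 200) [-0.06  0.03 -0.05] [-0.    -0.    -0.003]
(np.float64(-155.3), np.float64(-58.7), 48, 205) [ 0.77  0.14 -0.05] [-0.   -0.   -0.09]
(np.float64(-153.9), np.float64(-63.6), 48, 208) [ 1.28  0.17 -0.05] [-0.    -0.    -0.142]
(np.float64(-152.2), np.float64(-68.4), 48, 211) [ 1.79  0.18 -0.05] [-0.    -0.    -0.195]
(np.float64(-150.3), np.float64(-73.0), 48, 214) [ 2.29  0.16 -0.05] [-0.    -0.    -0.247]
```

Request:
{"op": "jog_arm", "data": {
  "motion": [
    [0,0.4,0.1,0,0,0,-0.05],
    [0,0.8,0.14,0,0,0,-0.09],
    [0,1.05,0.16,0,0,0,-0.12],
    [0,1.3,0.17,0,0,0,-0.14],
    [0,1.3,0.17,0,0,0,-0.14]
  ]
}}

```text
clock: 19.88
eef_pos: [0.4468, -0.0819, 0.0473]
tool_rot: [0.887, -0.462, -0.0, -0.0]
ft_force: [-0.3, 2.0, -0.5]
opening: 0.0002
gripper_force: 1.0
```

```bash
python3 - <<'E'
from h import *
knob(); go(arc(211),arc(214))
E
ls -t pics|head -1; mv pics/k[!1]*.png pics/kk.png 2>/dev/null; cp pics/$(ls -t pics|head -1) pics/kk.png
```

```text
t 19.93 tcpH mm [-153.9  -63.5] z 47.3 yawH -152.0 q6 -2.36 F_H [0.1 2.6 0.5] open 0.0004
(np.float64(-152.2), np.float64(-68.4), 48, 211) [ 0.52  0.08 -0.07] [-0.     0.    -0.053]
(np.float64(-150.3), np.float64(-73.0), 48, 214) [ 1.01  0.13 -0.07] [-0.     0.    -0.105]
k199.png
```

View pics/kk.png

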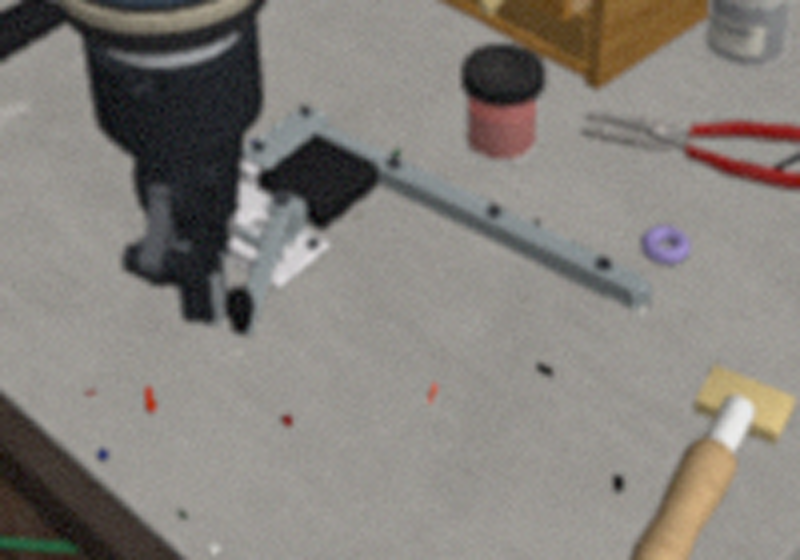

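The knob (crop (240,310)) is nearly at its end position and the block is in the corner. I push gently to the stop.

Request:
{"op": "jog_arm", "data": {
  "motion": [
    [0,0.25,0.04,0,0,0,-0.03],
    [0,0.5,0.08,0,0,0,-0.05],
    [0,0.5,0.08,0,0,0,-0.05]
  ]
}}

```text
clock: 20.3
eef_pos: [0.4482, -0.0857, 0.0469]
tool_rot: [0.898, -0.439, -0.001, -0.001]
ft_force: [-3.7, 10.6, -1.5]
opening: -0.0002
gripper_force: 5.2
```

Request:
{"op": "jog_arm", "data": {
  "motion": [
    [0,0.15,0,0,0,0,0],
    [0,0.3,0,0,0,0,0],
    [0,0.3,0,0,0,0,0]
  ]
}}

```text
clock: 20.68
eef_pos: [0.4493, -0.0875, 0.0466]
tool_rot: [0.899, -0.439, -0.002, -0.001]
ft_force: [-6.3, 15.9, -0.3]
opening: -0.0
gripper_force: 7.8
```

Request:
{"op": "jog_arm", "data": {
  "motion": [
    [0,0.15,0,0,0,0,0],
    [0,0.3,0,0,0,0,0],
    [0,0.3,0,0,0,0,0]
  ]
}}

```text
clock: 21.05
eef_pos: [0.4505, -0.0893, 0.0464]
tool_rot: [0.899, -0.439, -0.003, -0.001]
ft_force: [-8.2, 19.6, 1.8]
opening: 0.0005
gripper_force: 10.3
```

```bash
python3 - <<'E'
from h import *
go(arc(209))
E
```

```text
t 21.05 tcpH mm [-151.2  -71.3] z 46.4 yawH -149.0 q6 -2.43 F_H [-5.7 20.4  1.8] open 0.0005
(np.float64(-153.3), np.float64(-65.2), 48, 209) [-0.63 -0.13 -0.16] [0.    0.006 0.035]
```

```bash
cat >> h.py <<'E'
def lever():
    for n in ("scene","top"):
        q,D=env.snapshot(n); S=cloud(n,D); sh=toH(S[...,:2])*1000-[-62,-34]; Z=S[...,2]
        r=np.hypot(sh[...,0],sh[...,1]); an=np.degrees(np.arctan2(sh[...,1],sh[...,0]))%360
        m=(Z>.016)&(Z<.025)&(r>25)&(r<80)&(an>175)&(an<240)&(q.max(2)>80)
        print(n,m.sum(),"angle",np.median(an[m]).round(1), "joint",(np.radians(np.median(an[m]))-np.radians(100)).round(3))
        k=(Z>.035)&(Z<.053)&(r>80)&(r<108)&(an>190)&(an<225)&(q.max(2)<50)
        if k.any(): print(" knob-ish",k.sum(),np.median(an[k]),np.median(r[k]))
E
python3 - <<'E'
from h import *
lever()
E
```

```text
scene 88 angle 212.8 joint 1.968
 knob-ish 25 212.85199826464736 102.03284127716863
top 0 angle nan joint nan
  return _methods._mean(a, axis=axis, dtype=dtype,
  ret = ret.dtype.type(ret / rcount)
```

The lever is at its stop (1.9 or more by measurement). I back away, lift and check.

Request:
{"op": "jog_arm", "data": {
  "motion": [
    [0,-0.6,0,0,0,0,0],
    [0,-1.5,0,0,0,0,0],
    [0,-3,0,0,0,0,0],
    [0,-4,0,-5,0,0,0],
    [0,-4,0,-11,0,0,0],
    [0,-8,5,-14,0,0,0],
    [0,-12,9,-14,0,0,0],
    [0,-15,10,-14,0,0,0],
    [0,-15,10,-14,0,0,0]
  ]
}}

```text
clock: 22.28
eef_pos: [0.2801, -0.0336, 0.1875]
tool_rot: [0.898, -0.439, 0.001, -0.0]
ft_force: [0.3, -0.4, -0.0]
opening: 0.0
gripper_force: 0.0
```

```bash
python3 - <<'E' 2>/dev/null
from h import *
go(); lever()
for n in ("scene","top"):
    q,D=env.snapshot(n); S=cloud(n,D); sh=toH(S[...,:2])*1000; Z=S[...,2]
    m=(q.max(2)<55)&(Z>.012)&(Z<.023)&(sh[...,0]>-58)&(sh[...,0]<4)&(sh[...,1]<3)&(sh[...,1]>-80)
    print(n,m.sum(),cv2.minAreaRect(sh[m].astype(np.float32)),np.percentile(sh[m],[2,98],axis=0).round(1).tolist())
cv2.imwrite("pics/t5.png",cv2.resize(q[160:280,225:420],None,fx=4,fy=4,interpolation=cv2.INTER_CUBIC))
E
```

```text
t 22.27 tcpH mm [-313.5    4.7] z 187.5 yawH -149.1 q6 -2.35 F_H [ 0.2 -0.5 -0. ] open 0.0
scene 88 angle 210.4 joint 1.927
 knob-ish 37 210.07500428894798 101.29224790650187
top 133 angle 206.6 joint 1.86
 knob-ish 29 208.08981998735115 94.28932046045807
scene 304 ((-25.439558029174805, -28.918115615844727), (46.37213897705078, 49.43766784667969), 88.77635955810547) [[-49.3, -51.4], [-2.5, -7.2]]
top 431 ((-23.905601501464844, -24.69839096069336), (48.296268463134766, 46.35863494873047), 0.0739833265542984) [[-47.3, -47.1], [-1.3, -6.5]]
```

Lever at its stop (about 1.9 rad), block unmoved and square in the corner, arm clear. I hand it in.

```bash
python3 -c "
from workcell import env
print(env.sign_off())"
```

```text
the job is handed in; nothing more can be done
None
```

The block was pushed flat to the fence, slid fully home, and the clamp lever thrown to its stop; the job is handed in at about 22 s. Final images put the block square in the corner within the 3 mm limit and the lever at about 1.9 rad, but the cam force could not be measured and no verdict was returned.

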